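# Set the stop collar of the dulce de leche filling stand

### The job

Two jar-filling stands are on the pantry shelf. On the one whose foot carries the dulce de leche jar, spin the orange knurled collar up its threaded rod until the collar's top face is level with the red pointer of that stand's gauge post, so that the funnel holder will clear the jar, then let go. Leave the dulce de leche jar and the other stand's collar as they are.

Things in the scene. Friction and masses are not known exactly. Their poses are not given: they have to be found in the camera images.
- collar_top (a point): Centre of the top face of the collar to set: orange knurled ring, 51 mm across, 25 tall, white tick on top (its x), z up. On an upright rod 28 mm thick ending 158 mm above the shelf. Right-hand quick thread: anticlockwise seen from above raises it 10 mm per radian (63 a turn); light friction, stays put. Starts 9 to 14 mm below its pointer. Grasp across from above, rod between the fingers, any yaw.
- collar_mark (a point): Inner tip of the red pointer on this stand's dark gauge post (10 mm thick, 150 high, 83 from the rod axis, on the side away from the jar). Tip 65 mm from the rod axis, 140 mm above the shelf: the height wanted for the collar's top face. z up, y points to the rod. Stand fixed to the shelf; wooden foot 110 x 240 x 12 mm.
- dulce_jar: Loose brown dulce de leche jar with paper band and white lid, 64 mm in diameter, 80 tall; origin at the centre of its underside, z up. Stands on the foot of the stand to be set, its axis about 95 mm from the rod.
- other_top (a point): Centre of the top face of the orange collar on the other, identical stand, which carries a small red spice jar with a green twist cap (43 mm in diameter, 74 mm tall). Not to be turned.

How it is judged:
At the end, for the whole second after the job is handed in: The top face of the collar on the dulce de leche jar's stand is level with that stand's red pointer within 5 mm; the other collar is within 3 mm of its starting height; the dulce de leche jar stands upright within 20 mm of where it was (z of collar_top in the frame of collar_mark between -0.005 and 0.005 m and distance of other_top from where it was at the start of the episode below 0.003 m and distance of dulce_jar from where it was at the start of the episode below 0.02 m and angle between dulce_jar's own z axis and vertical below 0.17 rad); the robot touches nothing.
It fails at once if the other stand's collar is turned (more than 3 mm of height) (distance of other_top from where it was at the start of the episode above 0.003 m).
It fails at once if the dulce de leche jar is pushed more than 20 mm or tipped over (distance of dulce_jar from where it was at the start of the episode above 0.02 m or angle between dulce_jar's own z axis and vertical above 0.17 rad).
It also fails if it takes over 32 s, if anything falls off the work surface, if the arm or the gripper's body presses on something with over 40 N, if the wrist force passes 120 N, or if a joint passes its speed limit or range.

### The arm

A 6-joint arm with a two-finger parallel gripper is mounted at the origin on the work surface. World frame = base frame: x ahead of the robot, y to its left, z up, the work surface at z = 0. Lengths are in m, angles in rad, forces in N, time in s.
With the tool pointing down it reaches from about 0.4 to 0.825 m from the base axis. Payload 7 kg.
Tool frame: the origin (TCP) lies on the centre line of the jaws, within the pads' length; the fingertips stand tip_reach ahead of it and the grasp point (between the pads) is the TCP (tip_reach is the distance from the TCP to the fingertips, in m); z points along the fingers, y is the line along which they close (so a half turn about z gives the same grasp; the last joint's range is limited). The gripper opens to 88 mm and grips with 3 to 60 N. Pads are 19 mm wide; open, the fingers measure 130 mm over their backs; the gripper's body (78 mm by 193 mm) begins 47 mm behind the grasp point.
Start: joints at [1.525, 0.359, 0.012, 0, -1.224, -0.288], TCP at [0.221, 0.638, 0.246] pointing down, gripper open.
Joint ranges: [-3.07, 3.07], [-1.43, 2.12], [-1.02, 1.25], [-3.03, 1.67], [-3.05, -0], [-3.03, 3.03]. Speed limits (rad/s): [2.39, 2.39, 3.01, 3.14, 3.14, 3.14].

### API

Orientations are given as [roll, pitch, yaw] about the fixed x, y, z axes, in that order (R = Rz(yaw) Ry(pitch) Rx(roll)).
In Python, from station import get_state, grab_frame, calibration, job_done, find_in, mark_of, tip_reach gives the robot as it stands.
- The arm moves only by the shell command python3 -m handwheel 'ROWS' [OPENING] [FORCE]. ROWS is JSON, a list of rows, each an object with "delta_pos": the shift along the world's x, y, z in units of 30 mm (1.0 is 30 mm), a list of three; "dr": the turn, a rotation vector about the world's x, y, z in degrees, a list of three. In form: [{"delta_pos": [tx, ty, tz], "dr": [rx, ry, rz]}, ...]. A call has 1 to 10 rows; each row shifts and turns the commanded pose from where the row before left it; what a row does not reach is not made up. A row lasts 1/10 s, in which the tool goes at most 50 mm and 8.59 degrees, less where a joint would pass 70% of its speed; a pose out of reach is approached as far as the arm can. A call is refused whole if a number of a shift passes 1 or a number of a turn 8.59, either way. A call with a gripper value outside its range is refused whole. OPENING is the closure, from -1 (fully open) to 1 (shut), set as the call begins (- or left out, the last holds). The fingers move at their own pace and stop on an object; FORCE is the grip in N (left out, the last holds). Time passes only in rows, so rows that do not move let the fingers close. It gives the time, the measured TCP pose, the force, the opening and the grip force at its end, in the units of the state.
- get_state(): the state, without advancing time (a new reading comes with each control period).
- grab_frame(name): name is "side" or "top" or "wrist"; returns the picture (420x560x3 uint8, red, green, blue); there is no depth.
- calibration(name): a dict with "fx", "fy", "cx", "cy" (pixels), "extrinsics" (4x4, takes a point from world to camera coordinates). Camera axes: x right, y down, z forward; pixel columns grow to the right and rows downward; lengths in m; the calibration is good to about 2 mm. A picture is of the moment at which its call begins: read the wrist's pose just before it. calibration takes no time and is no camera call; for the wrist camera it gives the pose at the moment of the call.
- job_done(): hands the job in; it is judged then, once.
Trained networks look in the newest picture that a camera, given by its name, has taken for a name from the list of things; names that differ only in an ending like _2 or _b are one class to them, and where a whole thing is asked for, a point or a joint stands for the part that bears it (a point fixed in the world has none). Each returns a list of dicts, best first, with "conf" (0 to 1); they miss things now and then, are a little off and sometimes report something else, mostly with a low value. They report only what shows in the picture. A call takes as long as a camera call.
- find_in(camera, query): "location" ([column, row] in pixels, amid what is visible of it).
- mark_of(camera, query): "location" ([column, row] in pixels: a listed point, or the origin of a listed thing).
The state is a dict: "t": time; "q": joint angles; "qd": joint speeds; "joint_efforts": joint torques, N m; "eef_pos": TCP position; "ee_rot": TCP orientation; "force": force on the tool from outside, world axes, zero at the start; "moment": the same for the moment, N m; "width": finger opening in m; "gripper_force": force on a finger pad.
Only numpy, scipy, OpenCV 4.12 (cv2) and the standard library are available. Lean on these libraries where they do the work, as an engineer would, in place of code of your own. Each camera call takes 0.05 s, during which the arm holds its last target. There are 200 camera calls.

## Working session

There is one attempt and no reset: what is moved stays moved. The work goes in short steps, Python scripts to look and compute and a shell command to move; the robot and the scene stay as the last step left them, time stands still between calls to the robot, and variables do not carry over. Pictures are saved under pics/ and viewed, at most 10 in all, crops included, and the job is handed in when it is done.

```bash
mkdir -p pics
cat > h.py <<'E'
import numpy as np,cv2
from station import *
def save(n,f):
    im=grab_frame(n); cv2.imwrite(f,im[...,::-1]); return im
def P(c):
    return np.array([[c['fx'],0,c['cx']],[0,c['fy'],c['cy']],[0,0,1]])@np.array(c['extrinsics'])[:3]
def tri(c1,p1,c2,p2):
    X=cv2.triangulatePoints(P(c1),P(c2),np.array(p1,float),np.array(p2,float))[:,0];return X[:3]/X[3]
def onz(c,p,z):
    M=P(c);A=np.column_stack([M[:,0],M[:,1],-np.array([p[0],p[1],1])]);return np.linalg.solve(A,-(M[:,2]*z+M[:,3]))[:2]
E
python3 - <<'E'
from h import *
print(get_state(),tip_reach)
ims=[]
for n in ['side','top','wrist']:
    ims.append(save(n,f'pics/{n}0.png'))
    for q in ['collar_top','collar_mark','dulce_jar','other_top']:
        print(n,q,[(np.round(d['location']).tolist(),round(d['conf'],2)) for d in mark_of(n,q)])
cv2.imwrite('pics/st.png',cv2.resize(np.vstack(ims[:2]),(800,1200))[:,:,::-1])
for n in ['side','top']:
    c=calibration(n);E=np.array(c['extrinsics']);print(n,c['fx'],(-E[:3,:3].T@E[:3,3]).round(3),E[2,:3].round(2))
E
```

```text
{'t': 0.0, 'q': array([ 1.52512379e+00,  3.59390312e-01,  1.10378423e-02, -3.46983966e-04,
       -1.22408707e+00, -2.88098996e-01]), 'qd': array([ 0.00158846,  0.00011592, -0.00070758, -0.00054163, -0.00127923,
       -0.00191563]), 'joint_efforts': array([ 6.23291089e-05, -5.82719707e+01,  2.93037558e+01,  6.99671522e+00,
        6.81251142e-03, -1.67617941e-04]), 'eef_pos': array([0.22101031, 0.63730067, 0.24461186]), 'ee_rot': array([ 3.13992448e+00, -1.54189610e-04, -3.33889582e-01]), 'force': array([ 0.23852009, -0.39058777,  0.35444594]), 'moment': array([-0.02163981,  0.05886504,  0.02013502]), 'gripper_force': 0.0, 'width': 0.08764882459400958} 0.019
side collar_top [([224.0, 175.0], 0.5)]
side collar_mark [([237.0, 182.0], 0.7)]
side dulce_jar []
side other_top [([408.0, 259.0], 0.97)]
top collar_top [([157.0, 212.0], 0.89)]
top collar_mark []
top dulce_jar [([128.0, 213.0], 0.81)]
top other_top [([406.0, 201.0], 0.68)]
wrist collar_top []
wrist collar_mark []
wrist dulce_jar []
wrist other_top []
side 421.3310323724712 [ 0.029 -0.472  0.576] [ 0.62  0.58 -0.54]
top 487.70831589078745 [0.387 0.015 1.021] [ 0.17 -0.03 -0.99]
```

View pics/side0.png

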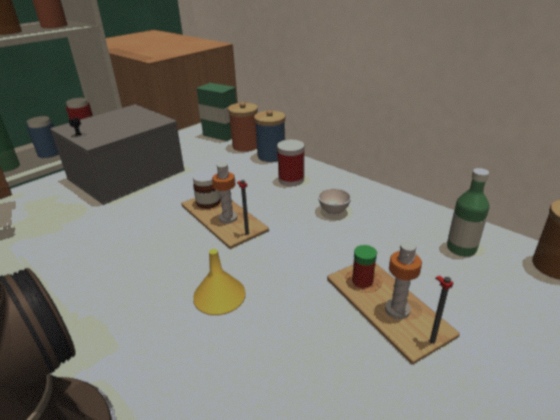

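View pics/top0.png

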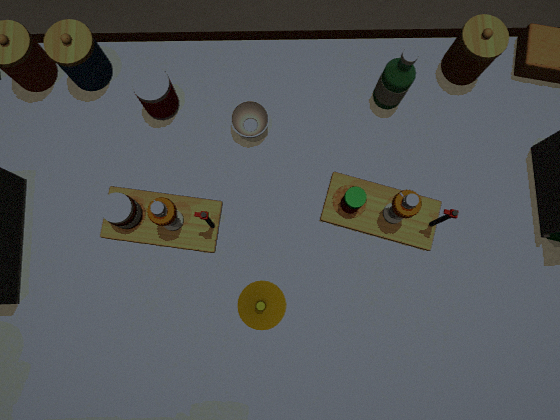

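The dulce de leche stand is the left one, with its collar at side (224,180) and top (160,211). The pointer is at side (242,184) and top (203,215). The spice-jar stand is on the right.

Run:
```python
from h import *
a=cv2.imread('pics/side0.png')[150:250,170:280];b=cv2.imread('pics/top0.png')[170:270,90:230]
f=lambda x,s:cv2.resize(x,None,fx=s,fy=s,interpolation=cv2.INTER_CUBIC)
a=f(a,5)[:, :];b=f(b,5)
o=np.zeros((600,800,3),np.uint8)
a=cv2.resize(a,(330,300));b=cv2.resize(b,(420,300))
o=np.hstack([a,b]);cv2.imwrite('pics/crop.png',o)
cs,ct=calibration('side'),calibration('top')
print(tri(cs,(224,175),ct,(157,212)))
print('rodtop top-view z=.158',onz(ct,(157,204),.158),'rodtop side',onz(cs,(223,167),.158))
print('tip',onz(ct,(200,214),.14),onz(cs,(239,183),.14))
print('foot', [onz(ct,p,.012).round(3) for p in [(112,187),(222,200),(216,251),(101,237)]])
```

```text
[0.55313042 0.22116203 0.12783352]
rodtop top-view z=.158 [0.55928242 0.21640179] rodtop side [0.54477829 0.20281545]
tip [0.54251123 0.1422289 ] [0.53963237 0.14664979]
foot [array([0.627, 0.345]), array([0.594, 0.115]), array([0.487, 0.128]), array([0.522, 0.364])]
```

View pics/crop.png

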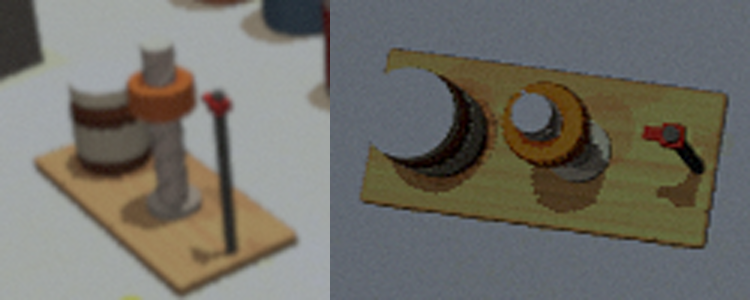

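Run:
```python
from h import *
cs,ct=calibration('side'),calibration('top')
print('rodtop',tri(cs,(222.3,165.3),ct,(156.7,206)),onz(ct,(156.7,206),.158),onz(cs,(222.3,165.3),.158))
print('tip',tri(cs,(238,182),ct,(195,214)),onz(ct,(195,214),.14),onz(cs,(238,182),.14))
print('collar',onz(ct,(160,209),.128),onz(cs,(223.7,174.7),.128))
print('jarlid',onz(ct,(118,208),.092))
```

```text
rodtop [0.55618506 0.2183823  0.15292358] [0.55564568 0.21687914] [0.54924111 0.2104921 ]
tip [0.54231518 0.15172638 0.13964389] [0.54272073 0.15132357] [0.54123277 0.15163619]
collar [0.55572892 0.21772699] [0.55732597 0.21985334]
jarlid [0.566333   0.30621822]
```

```bash
python3 -m handwheel '[{"delta_pos":[0.8,-1,0],"dr":[0,0,-8.1]},{"delta_pos":[0.8,-1,0],"dr":[0,0,-8.1]},{"delta_pos":[0.8,-1,0],"dr":[0,0,-8.1]},{"delta_pos":[0.8,-1,0],"dr":[0,0,-8.1]},{"delta_pos":[0.8,-1,0],"dr":[0,0,-8.1]},{"delta_pos":[0.8,-1,0],"dr":[0,0,-8.1]},{"delta_pos":[0.8,-1,0],"dr":[0,0,-8.1]}]' -1
python3 -m handwheel '[{"delta_pos":[0.8,-1,0],"dr":[0,0,-8.1]},{"delta_pos":[0.8,-1,0],"dr":[0,0,-8.1]},{"delta_pos":[0.8,-1,0],"dr":[0,0,-8.1]},{"delta_pos":[0.8,-1,0],"dr":[0,0,-8.1]},{"delta_pos":[0.8,-1,0],"dr":[0,0,-8.1]},{"delta_pos":[0.8,-1,0],"dr":[0,0,-8.1]},{"delta_pos":[0.6,-0.8,0],"dr":[0,0,-8.1]},{"delta_pos":[0,0,0],"dr":[0,0,0]},{"delta_pos":[0,0,0],"dr":[0,0,0]}]'
python3 - <<'E'
from h import *
s=get_state();print(s['q'].round(2),s['eef_pos'],s['ee_rot'])
save('wrist','pics/w1.png')
c=calibration('wrist')
for q in ['collar_top','collar_mark']: print(q,mark_of('wrist',q))
for X in [(.555,.217,.158),(.542,.1515,.14)]:
    u=P(c)@np.array([*X,1]);print(u[:2]/u[2])
E
```

```text
t: 1.45
eef_pos: [0.3899, 0.4265, 0.2459]
ee_rot: [-3.141, 0.0, -1.329]
force: [-0.0, 1.0, 0.0]
width: 0.0879
gripper_force: 0.0
t: 2.35
eef_pos: [0.5514, 0.2231, 0.2455]
ee_rot: [3.141, -0.0, -2.314]
force: [0.2, 0.4, -0.4]
width: 0.0876
gripper_force: 0.0
[ 0.71  0.23 -0.17 -0.   -1.17 -1.46] [0.55142369 0.22310437 0.24545324] [ 3.14146553e+00 -1.11384198e-04 -2.31350036e+00]
collar_top [{'location': [278.2, 207.6], 'conf': 0.73}]
collar_mark [{'location': [228.1, 135.8], 'conf': 0.78}]
[273.83368516 217.14427835]
[225.41822682 133.40131874]
```

View pics/w1.png

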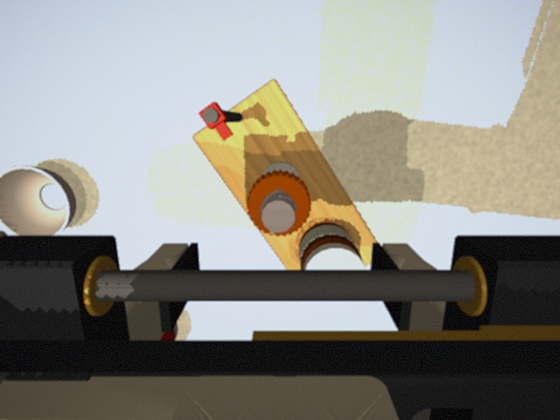

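The wrist view shows the rod top at (278,212), the collar around it and the pointer tip at (228,136). I'll refine the rod position from these.

Run:
```python
from h import *
c=calibration('wrist');cs,ct=calibration('side'),calibration('top')
print(onz(c,(278,212),.158),onz(c,(278.2,207.6),.128),'tip',onz(c,(228.1,135.8),.14))
im=grab_frame('wrist')
h=cv2.cvtColor(im,cv2.COLOR_RGB2HSV)
m=((h[...,0]<14)&(h[...,1]>190)&(h[...,2]>90)).astype(np.uint8)
for n in ['wrist']: 
    k,l,st,ce=cv2.connectedComponentsWithStats(m)
    print([(s.tolist(),e.round(1).tolist()) for s,e in zip(st,ce) if s[4]>80][1:])
# predicted collar top circle bbox for rod position guesses
for z in (.126,.128,.131):
  for r in [(.555,.217),(.554,.2155),(.553,.219)]:
    a=np.linspace(0,6.28,60);X=np.stack([r[0]+.0255*np.cos(a),r[1]+.0255*np.sin(a),0*a+z,0*a+1]);u=P(c)@X;u=u[:2]/u[2];print(z,r,u.min(1).round(1),u.max(1).round(1))
```

```text
[0.54998766 0.21693719] [0.55346474 0.2200832 ] tip [0.54155778 0.15465498]
[([206, 102, 24, 37, 305], [218.3, 122.1]), ([246, 170, 63, 64, 1691], [277.7, 195.8])]
0.126 (0.555, 0.217) [242.3 173.8] [306.1 235.6]
0.126 (0.554, 0.2155) [241.9 171.5] [305.8 233.6]
0.126 (0.553, 0.219) [245.8 174. ] [309.6 235.8]
0.128 (0.555, 0.217) [242.  174.2] [306.3 236.5]
0.128 (0.554, 0.2155) [241.6 171.9] [306.  234.4]
0.128 (0.553, 0.219) [245.6 174.4] [309.8 236.6]
0.131 (0.555, 0.217) [241.5 174.8] [306.5 237.7]
0.131 (0.554, 0.2155) [241.1 172.5] [306.2 235.6]
0.131 (0.553, 0.219) [245.1 175. ] [310.1 237.9]
```

```bash
python3 -m handwheel '[{"delta_pos":[0,-0.17,-0.8],"dr":[0,0,0]},{"delta_pos":[0,0,-0.8],"dr":[0,0,0]},{"delta_pos":[0,0,-0.8],"dr":[0,0,0]},{"delta_pos":[0,0,-0.8],"dr":[0,0,0]},{"delta_pos":[0,0,-0.4],"dr":[0,0,0]},{"delta_pos":[0,0,-0.4],"dr":[0,0,0]},{"delta_pos":[0,0,0],"dr":[0,0,0]}]' -1
python3 -m handwheel '[{"delta_pos":[0,0,0],"dr":[0,0,0]},{"delta_pos":[0,0,0],"dr":[0,0,0]},{"delta_pos":[0,0,0],"dr":[0,0,0]},{"delta_pos":[0,0,0],"dr":[0,0,0]},{"delta_pos":[0,0,0],"dr":[0,0,0]},{"delta_pos":[0,0,0],"dr":[0,0,0]},{"delta_pos":[0,0,0],"dr":[0,0,0]},{"delta_pos":[0,0,0],"dr":[0,0,0]}]' 1 15
```

```text
t: 3.25
eef_pos: [0.5505, 0.2187, 0.1244]
ee_rot: [3.141, -0.002, -2.312]
force: [-0.4, 0.1, -0.3]
width: 0.088
gripper_force: 0.0
t: 4.05
eef_pos: [0.5526, 0.2176, 0.1263]
ee_rot: [-3.139, 0.001, -2.313]
force: [6.9, -6.6, 0.1]
width: 0.0493
gripper_force: 15.0
```

```bash
python3 -m handwheel '[{"delta_pos":[0.07,-0.05,0],"dr":[0,0,0]},{"delta_pos":[0,0,0.047],"dr":[0,0,8]},{"delta_pos":[0,0,0.047],"dr":[0,0,8]},{"delta_pos":[0,0,0.047],"dr":[0,0,8]},{"delta_pos":[0,0,0.047],"dr":[0,0,8]},{"delta_pos":[0,0,0.047],"dr":[0,0,8]},{"delta_pos":[0,0,0.047],"dr":[0,0,8]},{"delta_pos":[0,0,0],"dr":[0,0,0]},{"delta_pos":[0,0,0],"dr":[0,0,0]}]'
python3 - <<'E'
from h import *
a=save('side','pics/s2.png')[140:240,170:290];b=save('top','pics/t2.png')[160:260,110:230]
cv2.imwrite('pics/c2.png',cv2.resize(np.hstack([a,b]),(792,330),interpolation=cv2.INTER_CUBIC)[...,::-1])
E
```

```text
t: 4.95
eef_pos: [0.553, 0.2172, 0.1345]
ee_rot: [3.141, 0.0, -1.479]
force: [-3.9, 0.7, 6.5]
width: 0.0497
gripper_force: 15.0
```

View pics/c2.png

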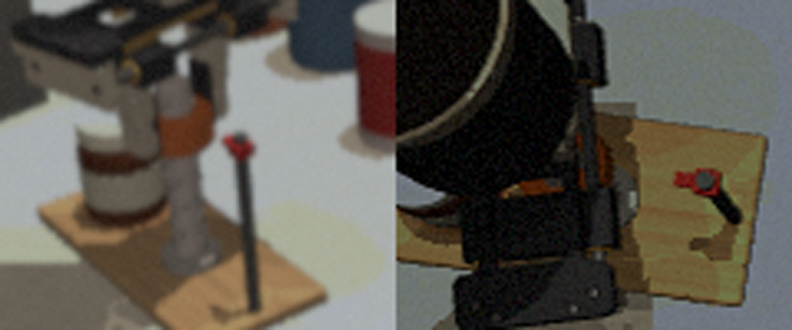

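The side crop shows the collar held and still slightly below the pointer. It has turned 0.83 rad, about 8.3 mm. Another 18° brings it to about 11.5 mm, the middle of the stated range, and then I'll release and measure.

```bash
python3 -m handwheel '[{"delta_pos":[0,0,0.04],"dr":[0,0,6]},{"delta_pos":[0,0,0.04],"dr":[0,0,6]},{"delta_pos":[0,0,0.04],"dr":[0,0,6]},{"delta_pos":[0,0,0],"dr":[0,0,0]},{"delta_pos":[0,0,0],"dr":[0,0,0]}]'
python3 -m handwheel '[{"delta_pos":[0,0,0],"dr":[0,0,0]},{"delta_pos":[0,0,0],"dr":[0,0,0]},{"delta_pos":[0,0,0],"dr":[0,0,0]},{"delta_pos":[0,0,0],"dr":[0,0,0]},{"delta_pos":[0,0,0],"dr":[0,0,0]}]' -1
python3 -m handwheel '[{"delta_pos":[0,0,0.8],"dr":[0,0,0]},{"delta_pos":[0,0,0.8],"dr":[0,0,0]},{"delta_pos":[0,0,0.8],"dr":[0,0,0]},{"delta_pos":[-0.6,0.6,0.8],"dr":[0,0,0]},{"delta_pos":[-0.8,0.8,0],"dr":[0,0,0]},{"delta_pos":[-0.8,0.8,0],"dr":[0,0,0]},{"delta_pos":[-0.8,0.8,0],"dr":[0,0,0]},{"delta_pos":[-0.8,0.8,0],"dr":[0,0,0]},{"delta_pos":[0,0,0],"dr":[0,0,0]}]'
cat > fit.py <<'E'
from h import *
from scipy.optimize import minimize
def omask(im):
    h=cv2.cvtColor(im,cv2.COLOR_RGB2HSV); return ((h[...,0]<16)&(h[...,1]>130)&(h[...,2]>70))
def fit(c,im,rod=(.553,.2175)):
    M=P(c); S=8; d=np.array(c['extrinsics'])
    u=M@np.array([*rod,.12,1]);u=u[:2]/u[2];x0,y0=(u-28).astype(int)
    m=omask(im)[y0:y0+56,x0:x0+56].astype(np.uint8)
    k,l,st,ce=cv2.connectedComponentsWithStats(m);i=1+st[1:,4].argmax();m=(l==i).astype(np.float32)
    a=np.linspace(0,2*np.pi,90)
    def hull(r,z1,z2,dx,dy):
        X=np.hstack([np.stack([rod[0]+r*np.cos(a),rod[1]+r*np.sin(a),0*a+z,0*a+1]) for z in (z1,z2)])
        v=M@X;v=(v[:2]/v[2]).T+[dx-x0+.5,dy-y0+.5]
        return cv2.convexHull((v*S).astype(np.float32)).astype(np.int32)
    def pred(z,dx,dy):
        g=np.zeros((56*S,56*S),np.uint8);cv2.fillPoly(g,[hull(.0255,z-.025,z,dx,dy)],1)
        cv2.fillPoly(g,[hull(.014,z,.158,dx,dy)],0)
        return cv2.resize(g.astype(np.float32),(56,56),interpolation=cv2.INTER_AREA)
    f=lambda p:np.abs(pred(p[0]/1000,p[1],p[2] if len(p)>2 else 0)-m).sum()
    best=min(((f((z,dx)),z,dx) for z in np.arange(115,155,.5) for dx in np.arange(-3,3,.5)))
    return best,int(m.sum())
E
python3 - <<'E'
from fit import *
cs=calibration('side')
im0=cv2.imread('pics/side0.png')[...,::-1].copy()
im=save('side','pics/s3.png')
print('before',fit(cs,im0)); print('after',fit(cs,im))
for n in ['side','top']:
    grab_frame(n)
    for q in ['collar_top','collar_mark','dulce_jar']: print(n,q,[(d['location'],d['conf']) for d in mark_of(n,q)[:2]])
b=save('top','pics/t3.png')[160:260,90:230]
cv2.imwrite('pics/c3.png',cv2.resize(np.hstack([im[140:240,170:310],b]),(792,283),interpolation=cv2.INTER_CUBIC)[...,::-1])
E
```

```text
t: 5.55
eef_pos: [0.5531, 0.2171, 0.1377]
ee_rot: [3.141, -0.0, -1.166]
force: [-2.6, 0.5, 4.7]
width: 0.0497
gripper_force: 15.0
t: 6.05
eef_pos: [0.5533, 0.2171, 0.1375]
ee_rot: [3.142, -0.0, -1.162]
force: [0.4, 0.0, -0.6]
width: 0.0838
gripper_force: 0.0
t: 6.95
eef_pos: [0.4373, 0.3333, 0.2339]
ee_rot: [-3.141, 0.001, -1.158]
force: [0.4, -0.4, 0.4]
width: 0.0877
gripper_force: 0.0
before ((np.float32(62.5), np.float64(129.0), np.float64(-0.5)), 264)
after ((np.float32(66.734375), np.float64(140.5), np.float64(0.0)), 263)
side collar_top [([222.3, 168.3], 0.88)]
side collar_mark [([237.1, 179.8], 0.72)]
side dulce_jar [([207.7, 202.9], 0.76)]
top collar_top [([156.3, 208.4], 0.55)]
top collar_mark [([195.5, 216.3], 0.55)]
top dulce_jar [([126.7, 214.4], 0.65)]
```

View pics/c3.png

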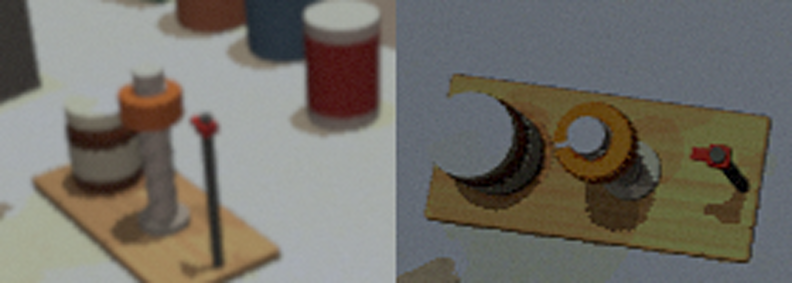

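The collar rose 11.5 mm, from about 129 to about 140.5 mm against the 140 mm wanted. In the picture the jar stands where it was, and the arm is clear.

```bash
python3 -c "from station import *;print(job_done())"
```

```text
the job is handed in; nothing more can be done
None
```

The collar on the dulce de leche stand was raised about 11.5 mm, to roughly 140.5 mm against the pointer's 140 mm by my side-camera fit; I let go, backed the arm clear without going near the other stand, and handed the job in at about 7 s (no verdict was returned).

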